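# Load two globe bulbs on the indexing test table

### The job

Take the large globe bulb from the supply tray and lay it gently in the turntable pocket nearest the robot, glass in the round padded dimple and cap in the V rest. Then turn the handwheel exactly two full turns clockwise (seen from above), which brings that bulb under the sensor head, and lay the small globe bulb gently in the empty pocket now nearest the robot. The glass is fragile: hold the bulbs by the plastic collar, never squeeze the glass, and do not drop or bump them.

Things in the scene. Friction and masses are not known exactly. Their poses are not given: they have to be found in the camera images.
- collar_large (a point): large frosted globe bulb, lying; this point: centre of its plastic collar, where to grip it. x axis = bulb axis, glass to cap. Collar 36 mm across, 32 mm long, this point mid-way; glass globe 64 mm across centred 40 mm from it along -x; metal cap 27 mm across, 16 to 40 mm along +x. Lying in any pocket it is level, its axis 29.3 mm above the pocket's point. About 80 g
- collar_small (a point): small frosted globe bulb, lying; this point: centre of its plastic collar, where to grip it. x axis = bulb axis, glass to cap. Collar 26 mm across, 32 mm long, this point mid-way; glass globe 50 mm across centred 40 mm from it along -x; metal cap 14 mm across, 16 to 40 mm along +x. Lying in any pocket it is level, its axis 20.4 mm above the pocket's point. About 80 g
- glass_large: glass globe of the large bulb, 64 mm across; origin at its centre. Fragile: the fingers must not squeeze it (over 10 N), nor may it be pressed on or struck against the indexing stand with over 20 N
- glass_small: glass globe of the small bulb, 50 mm across; origin at its centre. Fragile: the fingers must not squeeze it (over 10 N), nor may it be pressed on or struck against the indexing stand with over 20 N
- bulb_large: the whole large bulb (glass, collar and cap), 112 mm long; origin at the centre of the glass. It must not fall more than 5 mm when let go
- bulb_small: the whole small bulb (glass, collar and cap), 105 mm long; origin at the centre of the glass. It must not fall more than 5 mm when let go
- pocket_a (a point): pocket A of the turntable, nearest the robot at the start: centre of its padded ring dimple (47 mm over the ring), 3.5 mm below the ring's top and 14 mm above the turntable's top. Its V cap rest is 66 mm off along this point's +x, toward the turntable's centre. A bulb lies with its glass over this point and its x axis along the point's +x. The supply tray's pockets are equal
- pocket_b (a point): pocket B, opposite A on the turntable, at the start under the sensor head (head's underside 86 mm above this point). Same shape, but its cap rest, and so the x axis of a bulb that lies in it, points along this point's -x, again toward the turntable's centre. After two turns of the handwheel it is the pocket nearest the robot
- indexer: the whole indexing stand: grey housing with the round metal turntable (260 mm across, top 48 mm above the worktop), handwheel at its right and, at the back, a post with the black sensor head (62 mm across, 192 mm to the top); origin on the turntable's upright axis, at worktop height; +x from the front pocket to the post
- handwheel (a joint): turn of the handwheel, rad: 0 at the start, growing clockwise seen from above, 2 pi a turn. Worm-geared: the turntable turns clockwise too, by a quarter of the wheel's angle, and stays where it is left (friction of the wheel about 0.05 N m)
- wheel_axis (a point): point on the upright axis of the handwheel (110 mm across, right of the turntable), 40 mm above the wheel's underside and 26 mm above its rim
- crank_point (a point): upright black crank grip on the handwheel, 19 mm thick, 46 mm tall, free to spin, 40 mm from the wheel's axis; this point is on its centre line, 16 mm below its top and 30 mm above its foot

How it is judged:
By the outcome, as a careful person would: the job done as asked, in the order asked, and still so for the second after the job is handed in, with the robot touching nothing.
It also fails if it takes over 72 s, if anything falls off the work surface, if the arm or the gripper's body presses on something with over 40 N, if the wrist force passes 120 N, or if a joint passes its speed limit or range.

### The arm

A 6-joint arm with a two-finger parallel gripper is mounted at the origin on a cart in front of the work surface, level with it; the furniture and walls round the work are solid. World frame = base frame: x ahead of the robot, y to its left, z up, the work surface at z = 0. Lengths are in m, angles in rad, forces in N, time in s.
With the tool pointing down it reaches from about 0.225 to 0.875 m from the base axis. Payload 3.4 kg.
Tool frame: the origin (TCP) lies on the centre line of the jaws, within the pads' length; the fingertips stand 11 mm ahead of it and the grasp point (between the pads) lies 8 mm behind it; z points along the fingers, y is the line along which they close (so a half turn about z gives the same grasp; the last joint's range is limited). The gripper opens to 85 mm and grips with 20 to 120 N. Pads are 22 mm wide; open, the fingers measure 114 mm over their backs; the gripper's body (76 mm by 85 mm) begins 54 mm behind the grasp point. The pads swing forward as they close: fully open they stand 13 mm farther back than shut.
Start: joints at [-0.121, 0.276, 1.505, -0, 1.361, -0.121], TCP at [0.575, -0, 0.242] pointing down, gripper open.
Joint ranges: [-2.89, 2.89], [-0.75, 2.08], [0.22, 2.7], [-1.18, 4.32], [0.11, 2.71], [-2.7, 2.7]. Speed limits (rad/s): [2.57, 2.57, 3.14, 3.14, 3.14, 3.14].

### API

Orientations are given as a rotation vector (axis times angle).
In Python, from station import * gives the robot as it stands.
- The arm moves only by the shell command python3 -m jog 'ROWS' [OPENING] [FORCE]. ROWS is JSON, a list that holds one entry, the list of rows, each a list of 6 numbers: the shift along the world's x, y, z in m, then the turn, a rotation vector about the world's x, y, z in degrees. A call has 1 to 10 rows; each row is the pose to reach, as a shift and turn from the pose commanded when the call began; what a row does not reach only later rows make up. A row lasts 1/8 s, in which the tool goes at most 62.5 mm and 10.7 degrees, less where a joint would pass 70% of its speed; a pose out of reach is approached as far as the arm can. A call with a gripper value outside its range is refused whole. OPENING is the finger opening in m, from 0 to 0.0854, set as the call begins (- or left out, the last holds). The fingers move at their own pace and stop on an object; FORCE is the grip in N (left out, the last holds). Time passes only in rows, so rows that repeat a pose let the fingers close. It gives the time, the measured TCP pose, the force, the opening and the grip force at its end, in the units of the state.
- sense(): the state, without advancing time (a new reading comes with each control period).
- capture(name): name is "scene" or "side" or "wrist"; returns a dict with "color" (420x560x3 uint8, red, green, blue), "camera_matrix" (3x3 intrinsics, pixels), "R" (3x3) and "t" (3): a world point X has camera coordinates R X + t. Camera axes: x right, y down, z forward; pixel columns grow to the right and rows downward; lengths in m; the calibration is good to about 2 mm. A picture is of the moment at which its call begins. There is no depth.
- hand_in(): hands the job in; it is judged then, once.
The state is a dict: "t": time; "joints": joint angles; "joint_velocities": joint speeds; "effort": joint torques, N m; "tool_pos": TCP position; "orientation": TCP orientation; "force": force on the tool from outside, world axes, zero at the start; "torque": the same for the moment, N m; "grip_width": finger opening in m; "finger_force": force on a finger pad.
Only numpy, scipy, OpenCV 4.12 (cv2) and the standard library are available. Lean on these libraries where they do the work, as an engineer would, in place of code of your own. Each camera call takes 0.05 s, during which the arm holds its last target. There are 200 camera calls.

## Working session

There is one attempt and no reset: what is moved stays moved. The work goes in short steps, Python scripts to look and compute and a shell command to move; the robot and the scene stay as the last step left them, time stands still between calls to the robot, and variables do not carry over. Pictures are saved under pics/ and viewed, at most 10 in all, crops included, and the job is handed in when it is done.

```bash
mkdir -p pics; ls; python3 - <<'E'
from station import *
import cv2
for n in ["scene","side","wrist"]:
    c=capture(n); cv2.imwrite(f"pics/{n}0.png",c["color"][:,:,::-1])
    print(n,c["camera_matrix"].round(1).tolist(),c["R"].round(4).tolist(),c["t"].round(4).tolist())
print(sense())
E
```

```text
pics
scene [[513.6, 0.0, 279.8], [0.0, 513.6, 203.8], [0.0, 0.0, 1.0]] [[-0.5156, -0.8568, -0.0005], [-0.3756, 0.2265, -0.8987], [0.7701, -0.4632, -0.4386]] [0.3183, 0.2724, 0.9266]
side [[483.9, 0.0, 276.4], [0.0, 483.9, 208.2], [0.0, 0.0, 1.0]] [[-0.993, -0.116, 0.0213], [-0.0913, 0.6415, -0.7617], [0.0747, -0.7583, -0.6476]] [0.5642, 0.098, 1.2857]
wrist [[324.2, 0.0, 279.1], [0.0, 324.2, 209.3], [0.0, 0.0, 1.0]] [[1.0, 0.0002, -0.0013], [0.0006, -0.9477, 0.3192], [-0.0012, -0.3192, -0.9477]] [-0.5745, -0.0412, 0.3807]
{'t': 0.15, 'joints': array([-1.21012111e-01,  2.76466713e-01,  1.50584161e+00,  5.57632066e-06,
        1.36068786e+00, -1.20986389e-01]), 'joint_velocities': array([-0.00051857, -0.00216923, -0.00495848,  0.00126994,  0.0004424 ,
        0.00048694]), 'effort': array([ 9.65923646e-04, -4.17143512e+01, -2.46032345e+01, -1.26433165e-04,
        7.58384820e-03, -3.43765259e-05]), 'tool_pos': array([5.74627481e-01, 3.48895709e-05, 2.41629005e-01]), 'orientation': array([-2.22068740e+00, -2.22062769e+00,  1.35214156e-03]), 'force': array([ 0.1905467 , -0.15857239,  1.50995276]), 'torque': array([-0.00074489, -0.01757433,  0.00039099]), 'finger_force': 0.0, 'grip_width': 0.08504394165430881}
```

View pics/scene0.png

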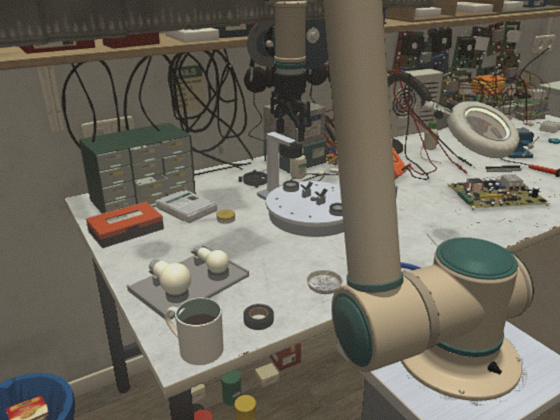

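View pics/side0.png

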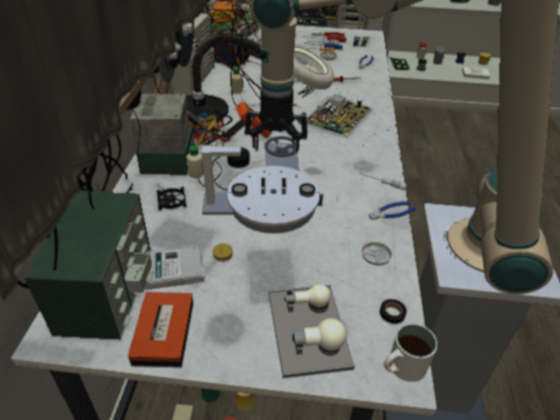

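View pics/wrist0.png

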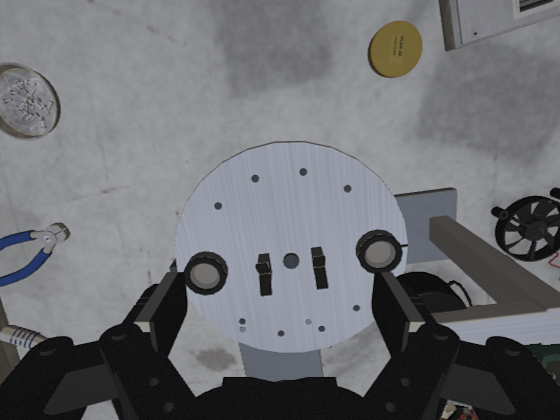

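The wrist view shows the turntable centre at about (291,260), pocket A at (207,272) and pocket B at (379,252). In the side view the large glass is at (332,334) and the small at (319,295). In the scene view they are at (174,279) and (217,262). The handwheel sits under the gripper.

```bash
cat > h.py <<'E'
from station import *
import numpy as np, cv2
def ray(c,p):
    d=np.linalg.inv(c["camera_matrix"])@np.array([p[0],p[1],1.]); return -c["R"].T@c["t"], c["R"].T@d
def plane(c,p,z):
    o,d=ray(c,p); return o+d*(z-o[2])/d[2]
def proj(c,X):
    q=c["camera_matrix"]@(c["R"]@np.asarray(X,float)+c["t"]); return q[:2]/q[2]
def tri(*cp):
    A=np.zeros((3,3));b=np.zeros(3)
    for c,p in cp:
        o,d=ray(c,p);d/=np.linalg.norm(d);M=np.eye(3)-np.outer(d,d);A+=M;b+=M@o
    return np.linalg.solve(A,b)
def shot(n,name):
    c=capture(n); cv2.imwrite(f"pics/{name}.png",c["color"][:,:,::-1]); return c
E
python3 - <<'E'
from h import *
s,d,w=capture("scene"),capture("side"),capture("wrist")
np.set_printoptions(precision=4,suppress=True)
print("L",tri((s,(174,279)),(d,(332,334)))); print("S",tri((s,(217,262)),(d,(319,295))))
for p in [(309,338),(297,339)]: print(plane(d,p,.04))
for p in [(302,297),(290,299)]: print(plane(d,p,.035))
print("C",plane(w,(291,260),.048),"A",plane(w,(207,272),.063),"B",plane(w,(379,252),.063))
print("wheel", plane(d,(283,150),.05))
E
```

```text
L [0.4103 0.3756 0.0563]
S [0.4415 0.2664 0.044 ]
[0.4564 0.3801 0.04  ]
[0.4809 0.3858 0.04  ]
[0.4791 0.2699 0.035 ]
[0.5054 0.2792 0.035 ]
C [ 0.5884 -0.0869  0.048 ] A [ 0.4971 -0.0936  0.063 ] B [ 0.6807 -0.0697  0.063 ]
wheel [ 0.5829 -0.2957  0.05  ]
```

```bash
python3 -m jog '[[[-0.0125,0.0325,0,0,0,9.8],[-0.025,0.065,0,0,0,19.6],[-0.0375,0.0975,0,0,0,29.4],[-0.05,0.13,0,0,0,39.2],[-0.0625,0.1625,0,0,0,49],[-0.075,0.195,0,0,0,58.8],[-0.0875,0.2275,-0.01,0,0,68.6],[-0.1,0.26,-0.02,0,0,78.4],[-0.1125,0.2925,-0.03,0,0,88.2],[-0.125,0.325,-0.04,0,0,98]]]' 0.085 20
python3 - <<'E'
from h import *
c=shot("wrist","w1"); s=sense(); print(s["tool_pos"],s["orientation"],s["joints"])
E
```

```text
t: 1.55
tool_pos: [0.4496, 0.326, 0.202]
orientation: [-0.228, 3.133, 0.0]
force: [-0.2, -0.1, 0.2]
grip_width: 0.0855
finger_force: 0.0
[0.4471551  0.32948974 0.20065813] [ 0.23632606 -3.12916217 -0.00566228] [ 0.50671723  0.27383797  1.61455909  0.00499451  1.25488263 -1.21639612]
```

View pics/w1.png

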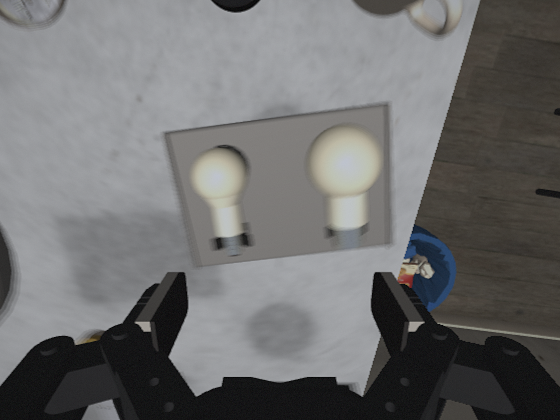

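The wrist view, slightly motion-blurred, shows the small bulb with glass at (219,177) and collar at (228,218). The large bulb has glass at (346,162) and collar at (348,212). I'll take a settled capture and segment it.

```bash
cat > bulbs.py <<'E'
from h import *
np.set_printoptions(precision=4,suppress=True)
c=capture("wrist"); im=c["color"].astype(int)
m=((im[:,:,0]-im[:,:,2]>15)&(im[:,:,0]>120)).astype(np.uint8)
n,l,st,_=cv2.connectedComponentsWithStats(m)
for i in range(1,n):
    x,y,w,h,a=st[i]
    if a<800 or y>300 or x>420: continue
    b=(l==i).astype(np.uint8)
    cnt=max(cv2.findContours(b,cv2.RETR_EXTERNAL,cv2.CHAIN_APPROX_NONE)[0],key=len)[:,0,:]
    k=cv2.getStructuringElement(cv2.MORPH_ELLIPSE,(int(w*.8),)*2)
    g=cv2.morphologyEx(b,cv2.MORPH_OPEN,k); col=cv2.morphologyEx(b-g,cv2.MORPH_OPEN,np.ones((7,7)))
    gc=max(cv2.findContours(g,cv2.RETR_EXTERNAL,cv2.CHAIN_APPROX_NONE)[0],key=len)
    e=cv2.minEnclosingCircle(gc); mm=cv2.moments(col,True)
    pc=(mm["m10"]/mm["m00"],mm["m01"]/mm["m00"])
    big=w>60; 
    print("large" if big else "small",st[i],"circ",e,"col",pc)
    for z in ([.047,.051,.055] if big else [.038,.042,.046]):
        G=plane(c,e[0],z); K=plane(c,pc,z); v=(K-G)[:2]
        R=e[1]/c["camera_matrix"][0,0]*(c["R"]@G+c["t"])[2]
        print(z,"glass",G[:2],"col",K[:2],"d",np.linalg.norm(v),"ang",np.degrees(np.arctan2(v[1],v[0])),"R",R)
s=sense(); print(s["tool_pos"],s["orientation"])
E
python3 bulbs.py
```

```text
Traceback (most recent call last):
  File "bulbs.py", line 13, in <module>
    gc=max(cv2.findContours(g,cv2.RETR_EXTERNAL,cv2.CHAIN_APPROX_NONE)[0],key=len)
ValueError: max() iterable argument is empty
```

```bash
sed -i 's/^n,l,st/m=cv2.morphologyEx(cv2.medianBlur(m,5),cv2.MORPH_CLOSE,np.ones((9,9)))\nn,l,st/; s/    b=(l==i)/    print(st[i]); b=(l==i)/; s/w\*\.8/w*.75/' bulbs.py; sed -i 's/if a<800 or y>300 or x>420/if a<2000 or y>300 or x>370/' bulbs.py; python3 bulbs.py
```

```text
[ 304  130   72  100 2873]Traceback (most recent call last):
  File "bulbs.py", line 14, in <module>
    gc=max(cv2.findContours(g,cv2.RETR_EXTERNAL,cv2.CHAIN_APPROX_NONE)[0],key=len)
ValueError: max() iterable argument is empty
```

```bash
sed -i 's/    cnt=.*/    cs=cv2.findContours(b,cv2.RETR_EXTERNAL,cv2.CHAIN_APPROX_NONE)[0]; cv2.drawContours(b,[max(cs,key=len)],-1,1,-1)/; s/a<2000/a<700/' bulbs.py; sed -i 's/im\[:,:,0\]-im\[:,:,2\]>15)&(im\[:,:,0\]>120)/im[:,:,0]-im[:,:,2]>12)\&(im[:,:,0]>100)|(im.min(2)>215)/' bulbs.py; python3 bulbs.py; python3 -c "
import cv2;im=cv2.imread('pics/w1.png')
print(im[162,300:390:6].tolist());print(im[177,185:255:6].tolist());print(im[190:250:5,348].tolist())"
```

```text
[ 305  128   74  102 3464]
large [ 305  128   74  102 3464] circ ((341.0, 164.0), 37.58999252319336) col (329.1899641577061, 212.77777777777777)
0.047 glass [0.4134 0.3767] col [0.4601 0.3751] d 0.04667993584836589 ang -2.0608793255141507 R 0.03344755616229069
0.051 glass [0.4128 0.3759] col [0.4588 0.3742] d 0.04602787663118324 ang -2.0608793255141555 R 0.03298033642662735
0.055 glass [0.4121 0.375 ] col [0.4575 0.3734] d 0.045375817414000645 ang -2.060879325514228 R 0.03251311669096401
[ 188  150   55   86 2183]
small [ 188  150   55   86 2183] circ ((215.0, 179.0), 29.546672821044922) col (232.89583333333334, 218.61458333333334)
0.038 glass [0.4453 0.2653] col [0.4821 0.2856] d 0.04203940297259606 ang 28.874290386446123 R 0.027534518506153658
0.042 glass [0.4442 0.266 ] col [0.4805 0.286 ] d 0.04147006031658548 ang 28.874290386446123 R 0.0271616165430005
0.046 glass [0.4432 0.2666] col [0.479  0.2864] d 0.04090071766057477 ang 28.874290386446123 R 0.02678871457984734
[0.4497 0.3251 0.2021] [ 0.2196 -3.1336  0.0012]
[[123, 125, 127], [109, 116, 118], [128, 143, 148], [153, 172, 178], [168, 186, 188], [179, 193, 189], [192, 194, 189], [204, 194, 190], [202, 194, 190], [194, 194, 190], [187, 193, 189], [180, 193, 188], [169, 186, 187], [144, 162, 167], [106, 109, 112]]
[[123, 125, 127], [135, 146, 150], [168, 184, 186], [184, 194, 190], [193, 194, 190], [202, 194, 189], [198, 195, 190], [182, 193, 190], [166, 185, 185], [143, 160, 165], [110, 120, 122], [123, 125, 128]]
[[167, 186, 185], [158, 175, 179], [196, 194, 190], [196, 195, 190], [196, 195, 190], [195, 193, 189], [196, 194, 190], [195, 195, 190], [146, 142, 136], [134, 126, 119], [134, 126, 120], [134, 127, 121]]
```

```bash
sed -i 's/^m=((im.*/m=np.zeros((420,560),np.uint8); m[125:240,182:382]=(im[125:240,182:382,1]>140)/' bulbs.py; sed -i 's/m=cv2.morphologyEx(cv2.medianBlur(m,5).*/m=cv2.medianBlur(m,5)/; s/a<700/a<1500/' bulbs.py; python3 bulbs.py
```

```text
[ 310  131   69  100 4891]
large [ 310  131   69  100 4891] circ ((345.5, 166.3235321044922), 35.954345703125) col (345.52855759922556, 214.87608906098743)
0.047 glass [0.4159 0.3805] col [0.4611 0.3899] d 0.04611459329781116 ang 11.801487145890293 R 0.03211034300941915
0.051 glass [0.4153 0.3796] col [0.4598 0.3889] d 0.045471243452211 ang 11.801487145890215 R 0.03166236802493072
0.055 glass [0.4146 0.3786] col [0.4585 0.3878] d 0.044827893606610915 ang 11.80148714589026 R 0.031214393040442292
[ 190  153   51   85 2884]
small [ 190  153   51   85 2884] circ ((214.0, 179.0), 26.627153396606445) col (224.11498708010336, 220.11111111111111)
0.038 glass [0.4463 0.2635] col [0.4858 0.2764] d 0.0415721549731301 ang 18.04429446059201 R 0.024851425543779313
0.042 glass [0.4452 0.2642] col [0.4842 0.2769] d 0.04100982861747796 ang 18.044294460591995 R 0.024515272376645577
0.046 glass [0.4442 0.2649] col [0.4826 0.2774] d 0.04044750226182594 ang 18.04429446059193 R 0.024179119209511837
[0.4502 0.3247 0.2024] [-0.2181  3.1337 -0.0009]
```

```bash
python3 - <<'E'
from h import *
c=capture("wrist"); np.savez("w2.npz",**{k:c[k] for k in("camera_matrix","R","t","color")})
cr=c["color"][120:262,180:390,::-1]; cv2.imwrite("pics/w2.png",cv2.resize(cr,(798,540),interpolation=cv2.INTER_CUBIC))
E
```

```text
(no output)
```

View pics/w2.png

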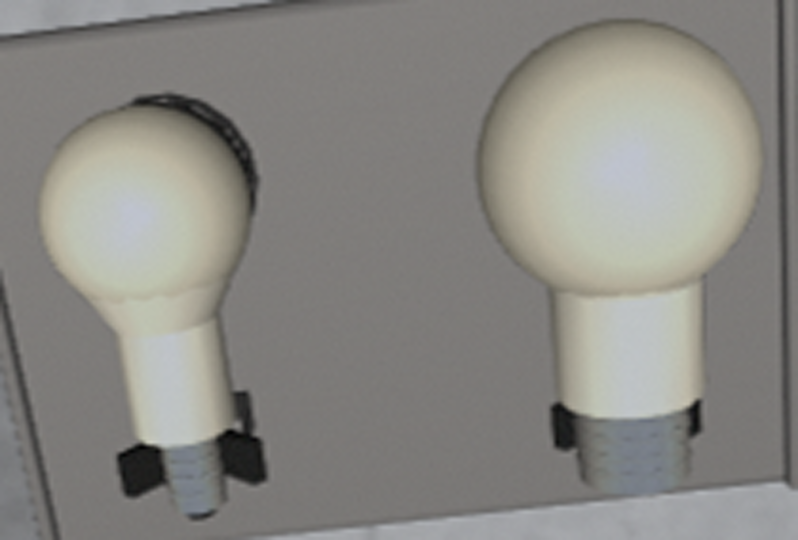

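The zoomed crop shows the large glass centred at crop (620,160) with its collar end at (632,413). The small glass is at (145,210) with its collar end at (183,440).

```bash
python3 - <<'E'
from h import *
np.set_printoptions(precision=4,suppress=True)
c=np.load("w2.npz"); f=lambda p:(180+(p[0]+.5)/3.8-.5,120+(p[1]+.5)/3.8-.5)
for nm,g,e,ze,r in [("L",(620,160),(632,413),(.046,.050,.054),142),("S",(145,210),(183,440),(.037,.041,.045),105)]:
    for z in ze:
        G=plane(c,f(g),z);E=plane(c,f(e),z);v=(E-G)[:2];L=np.linalg.norm(v)
        dep=(c["R"]@G+c["t"])[2]
        print(nm,z,G[:2],"len",L,"ang",np.degrees(np.arctan2(v[1],v[0])),"collar",G[:2]+v/L*.040,"grip42.5",G[:2]+v/L*.0425,"R",r/3.8/324.2*dep)
# refine C/A/B angle: tray edges in crop
a=[plane(c,f(p),.006) for p in ((0,38),(300,0),(58,538),(785,480))]
for i in (0,2): v=a[i+1]-a[i]; print(np.degrees(np.arctan2(-v[0],v[1])))
s=sense(); print(s["tool_pos"],s["orientation"])
E
```

```text
L 0.046 [0.413  0.3771] len 0.06439565483201315 ang 14.249851792343724 collar [0.4518 0.387 ] grip42.5 [0.4542 0.3876] R 0.033370275909927805
L 0.05 [0.4124 0.3763] len 0.06350117791531329 ang 14.249851792343721 collar [0.4512 0.3861] grip42.5 [0.4536 0.3867] R 0.03290675175471576
L 0.054 [0.4118 0.3754] len 0.06260670099861344 ang 14.249851792343716 collar [0.4506 0.3852] grip42.5 [0.453  0.3859] R 0.03244322759950371
S 0.037 [0.4427 0.2661] len 0.061604898998225605 ang 13.788135329894786 collar [0.4816 0.2756] grip42.5 [0.484  0.2762] R 0.025792657351883453
S 0.041 [0.4417 0.2667] len 0.060775119890175804 ang 13.788135329894732 collar [0.4806 0.2763] grip42.5 [0.483  0.2768] R 0.025445246536190104
S 0.045 [0.4407 0.2674] len 0.05994534078212596 ang 13.78813532989474 collar [0.4796 0.2769] grip42.5 [0.482  0.2775] R 0.025097835720496762
14.932552156895841
13.053086403868818
[0.4505 0.3245 0.2026] [-0.2172  3.1334 -0.0005]
```

```bash
python3 -m jog '[[[0.001,0.02,-0.02,0,0,2],[0.002,0.04,-0.05,0,0,4],[0.0027,0.0616,-0.08,0,0,6],[0.0027,0.0616,-0.11,0,0,6],[0.0027,0.0616,-0.11,0,0,6],[0.0027,0.0616,-0.11,0,0,6]]]' 0.085 20
python3 - <<'E'
from h import *
c=shot("wrist","w3"); s=sense(); print(s["tool_pos"],s["orientation"],s["force"])
np.set_printoptions(precision=1,suppress=True)
G=np.array([.412,.3758,.052]);u=np.array([.9703,.2419,0])
print([proj(c,G+u*d) for d in (0,.024,.040,.056,.08)])
E
```

```text
t: 2.6
tool_pos: [0.4534, 0.3869, 0.0928]
orientation: [-0.382, 3.117, 0.001]
force: [-0.2, 0.7, 1.3]
grip_width: 0.0848
finger_force: 0.0
[0.45370767 0.38700333 0.09337415] [-3.81962215e-01  3.11626560e+00  1.82155311e-03] [0.66052616 0.87617118 0.22327859]
[array([277.1, 175.8]), array([277.2, 217.4]), array([277.3, 243.3]), array([277.3, 267.8]), array([277.4, 302.2])]
```

View pics/w3.png

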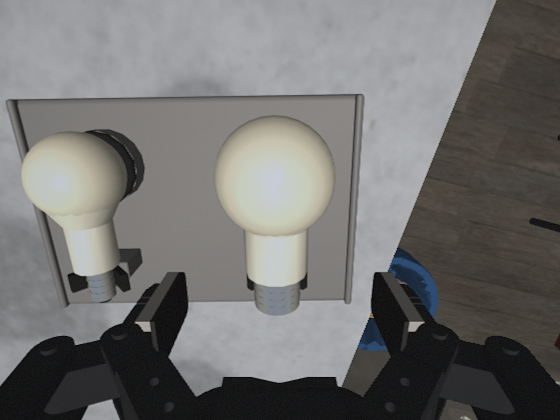

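The glass sits at (275,176) against a predicted (277,176), and the axis is vertical in the image, so I'm aligned. Next I descend and grip.

```bash
python3 -m jog '[[[0,0,-0.02,0,0,0],[0,0,-0.04,0,0,0],[0,0,-0.0485,0,0,0],[0,0,-0.0485,0,0,0],[0,0,-0.0485,0,0,0]]]' 0.085 40; python3 -m jog '[[[0,0,0,0,0,0],[0,0,0,0,0,0],[0,0,0,0,0,0],[0,0,0,0,0,0],[0,0,0,0,0,0],[0,0,0,0,0,0]]]' 0.02 40
```

```text
t: 3.28
tool_pos: [0.4535, 0.387, 0.0449]
orientation: [-0.382, 3.116, 0.002]
force: [0.3, 0.3, -0.4]
grip_width: 0.0851
finger_force: 0.0
t: 4.03
tool_pos: [0.4532, 0.385, 0.0445]
orientation: [-0.385, 3.117, -0.004]
force: [0.9, -5.0, 4.7]
grip_width: 0.0348
finger_force: 39.5
```

```bash
python3 -m jog '[[[0,0,0.003,0,0,0],[0,0,0.008,0,0,0],[0,0,0.02,0,0,0],[0,0,0.05,0,0,0],[0,0,0.09,0,0,0],[0,0,0.13,0,0,0],[0,0,0.13,0,0,0]]]' - 40
python3 - <<'E'
from h import *
np.set_printoptions(precision=4,suppress=True)
w=cv2.imread("pics/wrist0.png")
cr=w[215:310,165:420]; cv2.imwrite("pics/w0crop.png",cv2.resize(cr,(798,297),interpolation=cv2.INTER_CUBIC))
shot("side","side1"); c=shot("scene","scene1")
E
```

```text
t: 4.9
tool_pos: [0.4547, 0.3883, 0.1784]
orientation: [-0.382, 3.11, 0.007]
force: [-0.6, -0.2, -0.4]
grip_width: 0.0349
finger_force: 39.9
```

View pics/w0crop.png

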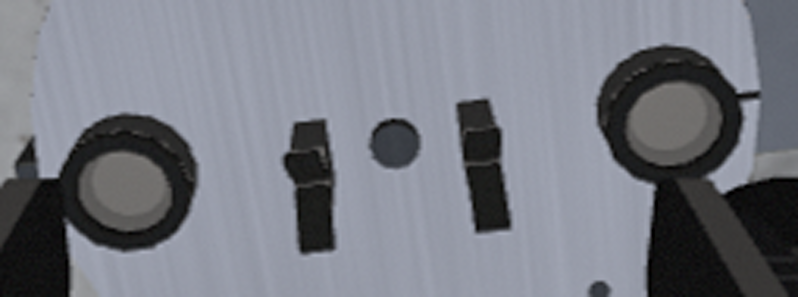

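The crop shows ring A's top centred at crop (126,190), ring B's at (675,121), and the centre hole at (395,144).

```bash
python3 - <<'E'
from h import *
np.set_printoptions(precision=4,suppress=True)
c=dict(camera_matrix=np.array([[324.2,0,279.1],[0,324.2,209.3],[0,0,1]]),R=np.array([[1.0,0.0002,-0.0013],[0.0006,-0.9477,0.3192],[-0.0012,-0.3192,-0.9477]]),t=np.array([-0.5745,-0.0412,0.3807]))
A=plane(c,(205.3,275.8),.0655);B=plane(c,(380.7,253.7),.0655);C=plane(c,(291.2,261.1),.048)
v=B-A;print(A,B,C,(A+B)/2,np.linalg.norm(v),np.degrees(np.arctan2(v[1],v[0])))
for p in ((313,172),(483,150)): print(plane(c,(165+p[0]/3.129,215+p[1]/3.126),.075))
s=sense();print(s["tool_pos"],s["orientation"]);o=s["orientation"];print(2*np.degrees(np.arctan2(o[1],o[0])))
# glass & collar predicted in each camera
u=-np.array([np.cos(np.radians(2*np.degrees(np.arctan2(o[1],o[0])))),np.sin(np.radians(2*np.degrees(np.arctan2(o[1],o[0])))),0])
G=s["tool_pos"]+[0,0,.008]-u*.0425
for n in("side","scene","wrist"):
    k=capture(n);print(n,proj(k,G))
E
```

```text
[ 0.4952 -0.0966  0.0655] [ 0.6812 -0.0701  0.0655] [ 0.5881 -0.0881  0.048 ] [ 0.5882 -0.0834  0.0655] 0.18790919551260563 8.096987958359609
[ 0.56   -0.0842  0.075 ]
[ 0.616 -0.076  0.075]
[0.4525 0.3867 0.1744] [-0.3831  3.1175  0.0009]
194.01053126271887
side [337.8846 294.5987]
scene [167.4963 224.2354]
wrist [279.2058 206.6518]
```

View pics/side1.png

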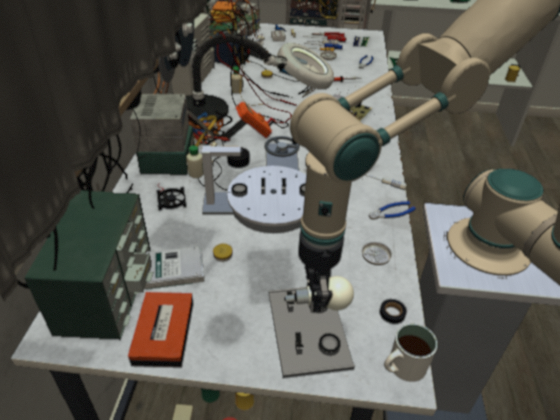

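The bulb is held level, with the glass at (341,293) in the side view. I'll cross-check pocket A using the turntable rim and the side view.

```bash
python3 - <<'E'
from h import *
np.set_printoptions(precision=4,suppress=True)
c=dict(camera_matrix=np.array([[324.2,0,279.1],[0,324.2,209.3],[0,0,1]]),R=np.array([[1.0,0.0002,-0.0013],[0.0006,-0.9477,0.3192],[-0.0012,-0.3192,-0.9477]]),t=np.array([-0.5745,-0.0412,0.3807]))
s=capture("side")
w=cv2.imread("pics/wrist0.png").astype(int)
# rim: fit outline points on white disc; mask = bluish-bright pixels
m=((w[:,:,0]-w[:,:,2]>8)&(w[:,:,1]>130)).astype(np.uint8); m[:, :170]=0;m[:,412:]=0;m=cv2.morphologyEx(m,cv2.MORPH_OPEN,np.ones((5,5)))
n,l,st,_=cv2.connectedComponentsWithStats(m);i=1+np.argmax(st[1:,4]);print(st[i])
cnt=max(cv2.findContours((l==i).astype(np.uint8),cv2.RETR_EXTERNAL,cv2.CHAIN_APPROX_NONE)[0],key=len)[:,0,:].astype(float)
P=np.array([plane(c,p,.048)[:2] for p in cnt]);x0=np.array([.588,-.085])
for it in range(50):
    d=np.linalg.norm(P-x0,axis=1);k=np.abs(d-.13)<.006
    r=(d-.13)[k];J=(P[k]-x0)/d[k][:,None]; x0=x0+np.linalg.lstsq(J,r,rcond=None)[0]
print("rim centre",x0,k.sum(),len(k),np.abs(r).mean())
print("side rings", plane(s,(307,188),.0655),plane(s,(240,188),.0655))
for pw,ps in(((205.3,275.8),(307,188.5)),((380.7,253.7),(240,188.5))): print(tri((c,pw),(s,ps)))
im=cv2.imread("pics/side0.png")[160:240,215:335]; cv2.imwrite("pics/s0c.png",cv2.resize(im,(780,520),interpolation=cv2.INTER_CUBIC))
E
```

```text
[  175   143   232   210 32122]
rim centre [ 0.5879 -0.0858] 542 783 0.0017199578007056884
side rings [ 0.4944 -0.0926  0.0655] [ 0.679  -0.0659  0.0655]
[ 0.4939 -0.1006  0.0579]
[ 0.6819 -0.073   0.0588]
```

View pics/s0c.png

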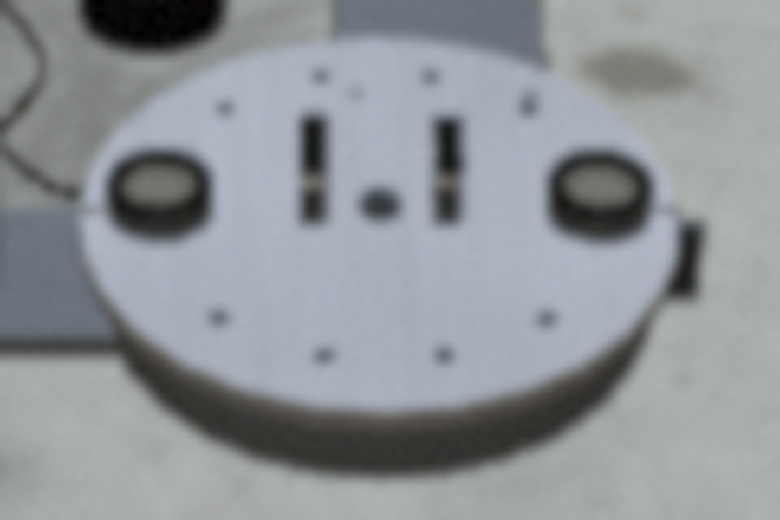

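```bash
python3 -m jog '[[[0.003,-0.015,0,0,0,0],[0.010,-0.055,0,0,0,-0.7],[0.018,-0.1,0,0,0,-1.2],[0.027,-0.15,0,0,0,-1.9],[0.036,-0.2,0,0,0,-2.5],[0.044,-0.25,0,0,0,-3.1],[0.053,-0.3,0,0,0,-3.7],[0.062,-0.35,0,0,0,-4.3],[0.071,-0.4,0,0,0,-4.9],[0.0787,-0.443,0,0,0,-5.5]]]' - 40; python3 -m jog '[[[0.005,-0.025,0,0,0,-0.4],[0.0062,-0.0347,0,0,0,-0.4],[0.0062,-0.0347,-0.02,0,0,-0.4],[0.0062,-0.0347,-0.05,0,0,-0.4],[0.0062,-0.0347,-0.065,0,0,-0.4],[0.0062,-0.0347,-0.070,0,0,-0.4],[0.0062,-0.0347,-0.070,0,0,-0.4],[0.0062,-0.0347,-0.070,0,0,-0.4]]]' - 40
python3 - <<'E'
from h import *
s=sense();print(s["tool_pos"],s["orientation"],s["force"],s["torque"])
c=shot("scene","sc2");d=shot("side","sd2")
a=cv2.resize(c["color"][120:250,230:390,::-1],None,fx=2.4,fy=2.4,interpolation=cv2.INTER_CUBIC)
b=cv2.resize(d["color"][110:240,200:360,::-1],None,fx=2.4,fy=2.4,interpolation=cv2.INTER_CUBIC)
cv2.imwrite("pics/m2.png",np.hstack([a,b]))
E
```

```text
t: 6.45
tool_pos: [0.5308, -0.0591, 0.1735]
orientation: [0.23, -3.132, 0.0]
force: [-0.5, -0.4, -0.7]
grip_width: 0.0348
finger_force: 40.0
t: 7.45
tool_pos: [0.5384, -0.0912, 0.1048]
orientation: [-0.222, 3.132, -0.001]
force: [1.0, -0.3, -0.6]
grip_width: 0.035
finger_force: 40.1
[ 0.53837465 -0.09121701  0.10476097] [-2.22087010e-01  3.13189423e+00 -9.43531273e-04] [ 0.99361634 -0.26935939 -0.60801712] [0.0569981  0.01556015 0.00040433]
```

View pics/m2.png

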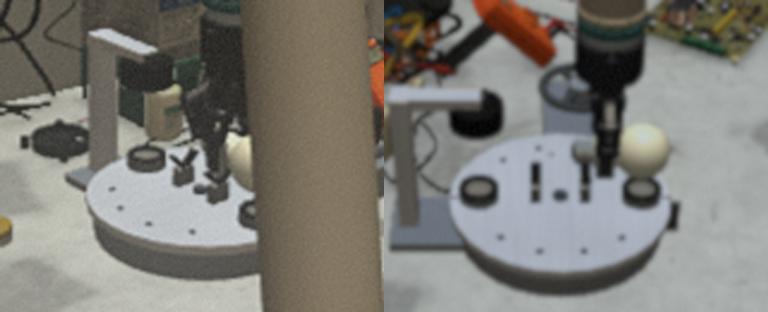

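The side crop shows the glass over ring A (644 against 641) and the cap over its V rest at 585. Alignment is good, so I lower until contact.

```bash
python3 -m jog '[[[-0.001,0,-0.008,0,0,0],[-0.001,0,-0.014,0,0,0],[-0.001,0,-0.0165,0,0,0],[-0.001,0,-0.0185,0,0,0],[-0.001,0,-0.0185,0,0,0]]]' - 40;  python3 -m jog '[[[0,0,-0.001,0,0,0],[0,0,-0.001,0,0,0]]]' - 40;  python3 -m jog '[[[0,0,-0.001,0,0,0],[0,0,-0.001,0,0,0]]]' - 40
```

```text
t: 8.18
tool_pos: [0.5366, -0.0911, 0.0851]
orientation: [0.222, -3.133, -0.0]
force: [0.5, 0.4, -0.1]
grip_width: 0.035
finger_force: 40.1
t: 8.43
tool_pos: [0.5367, -0.0911, 0.0844]
orientation: [-0.222, 3.134, 0.0]
force: [-0.3, 0.8, -0.8]
grip_width: 0.0349
finger_force: 40.1
t: 8.68
tool_pos: [0.5366, -0.0911, 0.0833]
orientation: [0.222, -3.134, -0.0]
force: [-0.0, 0.3, -0.2]
grip_width: 0.0349
finger_force: 40.1
```

```bash
for i in 1; do python3 -m jog '[[[0,0,-0.001,0,0,0],[0,0,-0.001,0,0,0]]]' - 40;  done; python3 -m jog '[[[0,0,-0.0007,0,0,0],[0,0,-0.0007,0,0,0]]]' - 40
```

```text
t: 8.93
tool_pos: [0.5368, -0.0912, 0.0824]
orientation: [-0.222, 3.133, -0.0]
force: [-0.1, 0.9, 0.2]
grip_width: 0.0354
finger_force: 40.1
t: 9.18
tool_pos: [0.5369, -0.0915, 0.082]
orientation: [-0.222, 3.133, -0.001]
force: [0.1, -1.6, 2.1]
grip_width: 0.0348
finger_force: 40.3
```

```bash
python3 -m jog '[[[0,0,-0.0007,0,0,0],[0,0,-0.0007,0,0,0]]]' - 40
```

```text
t: 9.43
tool_pos: [0.537, -0.0916, 0.0818]
orientation: [-0.222, 3.133, -0.001]
force: [-0.5, -1.5, 4.5]
grip_width: 0.0352
finger_force: 40.6
```

```bash
python3 -m jog '[[[0,0,0,0,0,0],[0,0,0,0,0,0],[0,0,0,0,0,0],[0,0,0,0,0,0]]]' 0.075 40; python3 -m jog '[[[0,0,0.01,0,0,0],[0,0,0.03,0,0,0],[0,0,0.07,0,0,0],[0.01,-0.03,0.115,0,0,5],[0.02,-0.06,0.125,0,0,10],[0.02,-0.09,0.125,0,0,15],[0.02,-0.12,0.125,0,0,20],[0.02,-0.12,0.125,0,0,20],[0.02,-0.12,0.125,0,0,20]]]' 0.085 40
python3 - <<'E'
from h import *
np.set_printoptions(precision=4,suppress=True)
s=sense();print(s["tool_pos"],s["orientation"],s["joints"])
w=shot("wrist","w4");d=shot("side","sd4")
for X in ((.58,-.296,.05),(.58,-.22,.05),(.588,-.085,.048),(.4953,-.097,.0913)): print(X,proj(w,X),proj(d,X))
g=cv2.cvtColor(d["color"],cv2.COLOR_RGB2GRAY)[128:172,258:312]
ch=" .:-=+*#%@"[::-1]
for r in g: print("".join(ch[min(9,v//26)] for v in r))
E
```

```text
t: 9.93
tool_pos: [0.5366, -0.091, 0.0808]
orientation: [0.222, -3.133, -0.001]
force: [-1.5, -0.0, 0.1]
grip_width: 0.0749
finger_force: 0.0
t: 11.05
tool_pos: [0.5564, -0.2106, 0.2062]
orientation: [-0.761, 3.048, 0.001]
force: [0.6, 0.4, 0.4]
grip_width: 0.0848
finger_force: 0.0
[ 0.5564 -0.2106  0.2062] [-0.7611  3.0478  0.0014] [-0.4791  0.3274  1.5206  0.0008  1.294  -2.5396]
(0.58, -0.296, 0.05) [182.9588 172.8476] [283.9195 150.0247]
(0.58, -0.22, 0.05) [258.0977 210.3367] [281.2996 163.8535]
(0.588, -0.085, 0.048) [373.5276 275.6087] [273.2637 191.6103]
(0.4953, -0.097, 0.0913) [439.8851 206.9838] [307.3557 179.6313]
%%%%%%%###**+=--------=++++===-----+*###**+=-------===
%%%%%%%%###**+=--------====--------=+**++==---------==
%%%%%%%%%%##*+=--------------------=+**==---------=---
#%%%%%%%%%%##+=-----------====----=+###+=----------==-
*#%%%%%%%%%%#+=-----------===-----+#%%%*+-------------
+*##%%%%%%%#*+=-----------=------=+#@@@#+-------------
=+*##%%%%%%#*==----------==------=*%@@@#+-------------
==++*#%%%%#*+==--=============---=*%@@@#+-------------
===++*#%%#**+====+++++****
[... 1253 characters left out ...]
++++++++++++++++++++++++++=-------------
========++++++++++++++++++++++++++++++++=-------------
========++++++++++++++++++++++++++++++++=-------------
=====--=++++++++++++++++++++++++++++++++=-------------
====---=++++++++++++++++++++++++++++++++=-------------
====--==++++++++++++++++++++++++++++++++=-------------
=====--===============++++++++++++++++++=-------------
=-------=------------=======++++++++++++=-------------
----------------------------=====+++++++==-----------=
--------------------------------====+++++=-----::::---
------------------------------------===++=--::::::::::
---------------------------------------===-:::::::::::
-----===--------------===------------------:::::::::::
```

The side ASCII shows the wheel rim ellipse centred near (281,146.5) and the crank grip at (294, 132 to 144). I'll do the same on the wrist frame.

```bash
python3 - <<'E'
import cv2
g=cv2.cvtColor(cv2.imread("pics/w4.png"),cv2.COLOR_BGR2GRAY)[90:250,90:290]
g=cv2.resize(g,(100,53),interpolation=cv2.INTER_AREA)
ch=" .:-=+*#%@"[::-1]
for i,r in enumerate(g): print("%3d"%(90+i*3),"".join(ch[min(9,v//24)] for v in r))
E
```

```text
90 --------------------------------------------------------------------------==+++++++++++++=+=====----
 93 --------------------------------------------------------------------------==+++++=+++=+++++====-----
 96 ---------------------------------------------------------------------------==++++=+++===+++===------
 99 ----------------------------------------------------------------------------===+++++==++++=====-----
102 ----------------------------------------------------------------------------===++++=====+++====-----
105 -------------------------=++******#*+---------------------------------------==+++========+====------
108 ------------------------=++++**########*+----------------------------------===+++===========--------
111 ------------------------++++++++++*########*+=------------------------------==========--------------
114 ------------------------+++++++++++***#########*+=------------------------------====----------------
117 -----------------------=++++**###################%#*+=----------------------------------------------
120 -----------------------++*#####################
[... 3763 characters left out ...]
###########%#####################+++++++++++++++++++-::::-------------
231 --------------------------=+*###############################**+++++++++++++++++++=---:::::::--------
234 -----------------------------=+*########################**+++++++++++++++++++++++-------::::::::----
237 ---------------------------------=+***###############*+==----==+++++++++++++++++=:::--------::::::::
240 --------------------------------------==+++*++++=========------=====++++++++++++-:::::::-:------::::
243 --------------------------------------====================----==++======++++++++-::--::::::::::-----
246 ---------------------------------------===================-----=#%%+=====-===++=---:::::::::::::::--
```

The wrist ASCII shows the rim centred at about (173,178) and the grip's top face at about (165,144.5).

```bash
python3 - <<'E'
from h import *
np.set_printoptions(precision=4,suppress=True)
w,d=capture("wrist"),capture("side")
W=tri((w,(173,178)),(d,(281,146.5)));T=tri((w,(165,144.5)),(d,(294,133)))
print("rim",W,"top",T,np.linalg.norm((T-W)[:2]))
for z in(.04,.05,.06,.07): print(z,plane(w,(173,178),z)[:2],plane(d,(281,146.5),z)[:2], "R", [np.linalg.norm((plane(w,p,z)-plane(w,(173,178),z))[:2]) for p in((108,178),(238,178),(173,117),(173,238))])
for z in(.09,.1,.11,.12,.13): print(z,plane(w,(165,144.5),z)[:2],plane(d,(294,133),z)[:2],"r",9.5/1000*324.2/(w["R"]@plane(w,(165,144.5),z)+w["t"])[2])
# glass_large check in side
g=cv2.cvtColor(d["color"],cv2.COLOR_RGB2GRAY)[165:200:1,278:330]
ch=" .:-=+*#%@"[::-1]
for r in g: print("".join(ch[min(9,v//26)] for v in r))
E
```

```text
rim [ 0.5881 -0.3006  0.0582] top [ 0.5499 -0.3052  0.1084] 0.038451058058112185
0.04 [ 0.5924 -0.3035] [ 0.5927 -0.3299] R [np.float64(0.060999929631970914), np.float64(0.06100225320579158), np.float64(0.05542298001988885), np.float64(0.06158137929698953)]
0.05 [ 0.5888 -0.3017] [ 0.5913 -0.3146] R [np.float64(0.05895094501005053), np.float64(0.05895319053514131), np.float64(0.053561324859843516), np.float64(0.059512863809554464)]
0.06 [ 0.5852 -0.2998] [ 0.5899 -0.2994] R [np.float64(0.056901960388130134), np.float64(0.056904127864491075), np.float64(0.0516996696997983), np.float64(0.05744434832211949)]
0.07 [ 0.5816 -0.298 ] [ 0.5885 -0.2841] R [np.float64(0.054852975766209636), np.float64(0.05485506519384089), np.float64(0.04983801453975307), np.float64(0.05537583283468443)]
0.09 [ 0.5531 -0.3094] [ 0.5536 -0.3364] r 12.576734252870986
0.1 [ 0.5503 -0.3069] [ 0.5526 -0.32  ] r 13.105817394392657
0.11 [ 0.5475 -0.3045] [ 0.5516 -0.3037] r 13.681370834241395
0.12 [ 0.5448 -0.302 ] [ 0.5506 -0.2874] r 14.309798142242228
0.13 [ 0.542  -0.2996] [ 0.5496 -0.2711] r 14.998736074631688
=
[... 1153 characters left out ...]
-----------
---=+**+=-----------=****************+=-------------
---=+**+=-----------=+##***********#*+--------------
---+*##*=------------+####********###+--------------
---+*%#*=-----------=*#%%##########%#+--------------
---=*%#*=------------+%%%%%%#####%%%#+=-------------
---=*##*=------------+#%%%%%%%%%%%%%*=====----------
---=*#*+=------------+#%%%%%%%%%%%%#*=---====-------
---==++=-------------=*##%%%%%%%%%#*+----+**+=------
----------------------=+*#########*+=-:--+##*+------
-----------------------==++******+==--:--+#%#+------
--------------------------===+====----:--+%%#+------
-----------------------:-----------::-:--*%%*=------
-------------------------:::------:-----=*%%*=------
```

Large bulb is seated in ring A. The wheel axis is about (.587,-.300) and the crank about (.549,-.305) with its top near z .108. I'm turning the tool and looking from above the crank.

```bash
python3 -m jog '[[[0,-0.02,0,0,0,-10.6],[0,-0.03,0,0,0,-21.2],[-0.001,-0.04,0,0,0,-31.8],[-0.002,-0.05,0,0,0,-42.4],[-0.003,-0.06,-0.005,0,0,-53],[-0.004,-0.07,-0.01,0,0,-63.6],[-0.005,-0.08,-0.015,0,0,-74.2],[-0.006,-0.085,-0.02,0,0,-84.8],[-0.007,-0.09,-0.03,0,0,-95.4],[-0.007,-0.094,-0.035,0,0,-106]]]' 0.085 40; python3 -m jog '[[[0,0,0,0,0,-6],[0,0,0,0,0,-12],[0,0,0,0,0,-12],[0,0,0,0,0,-12],[0,0,0,0,0,-12]]]'
python3 - <<'E'
from h import *
np.set_printoptions(precision=4,suppress=True)
s=sense();print(s["tool_pos"],s["orientation"],s["joints"])
w=shot("wrist","w5")
for X in ((.549,-.305,.108),(.549,-.305,.062),(.587,-.3,.06)): print(X,proj(w,X))
g=cv2.cvtColor(w["color"],cv2.COLOR_RGB2GRAY)[90:300,190:400]
g=cv2.resize(g,(105,70),interpolation=cv2.INTER_AREA)
ch=" .:-=+*#%@"[::-1]
for i,r in enumerate(g): print("%3d"%(90+i*3),"".join(ch[min(9,v//24)] for v in r))
E
```

```text
t: 12.5
tool_pos: [0.5495, -0.3044, 0.1704]
orientation: [-1.981, -2.437, -0.0]
force: [-0.4, -0.6, 0.7]
grip_width: 0.0853
finger_force: 0.0
t: 13.12
tool_pos: [0.5497, -0.3049, 0.171]
orientation: [2.218, 2.224, 0.0]
force: [-0.4, 0.3, 0.1]
grip_width: 0.0852
finger_force: 0.0
[ 0.5497 -0.3049  0.171 ] [2.2183 2.2244 0.0002] [-0.6171  0.4001  1.4973  0.0001  1.2441 -0.6199]
(0.549, -0.305, 0.108) [277.4716 234.1347]
(0.549, -0.305, 0.062) [277.7204 211.1547]
(0.587, -0.3, 0.06) [326.1049 204.4396]
 90 ----------------------------+++++++++++++++++++++++++++++++++++++++++++++++++++++++++++++++++++=-----====
 93 ----------------------------+++++++++++++++++++++++++++++++++++++++++++++++++++++++++++++++++++=----=====
 96 -----------------------------*+++++++++++++++++++++++++++++++++++++++++++++++++++++++++++++++++=----=====
 99 -----------------------------++++++++++++++++++++++++++++++++++++++++++++++++++++++++++++++++++=--=======
102 -----------------------------++++++++++++++++++++++++++++++++++++++++++++++++++++++++++++++++++=-========
105 -----------------------------++++++++++++
[... 6404 characters left out ...]
--------------------------*@@@@@%#####+-
282 ---------------------------------------------:::---:---------------------------------------*@@@@@@%#####*
285 -------:---------------------------------:----::::::---------------------------------------#@@@@@@@######
288 -------------------------------------------------------========---------------------------=%@@@@@@@@#####
291 -----------==-------------------------------------:---------------------------------------=@@@@@@@@@@####
294 -------------------------------------------------:--::------------------------------------=@@@@@@@@@@@###
297 ------------------------------------------------::---------------------------------=------*@@@@@@@@@@@%##
```

```bash
python3 - <<'E'
from h import *
from scipy.spatial.transform import Rotation as Ro
np.set_printoptions(precision=4,suppress=True)
s=sense();w=capture("wrist")
Rt=Ro.from_rotvec(s["orientation"]).as_matrix();p=s["tool_pos"]
Rc=w["R"]@Rt; tc=w["R"]@p+w["t"]      # tool->cam
R4=Ro.from_rotvec([-0.7611,3.0478,0.0014]).as_matrix();p4=np.array([.5564,-.2106,.2062])
c4=dict(camera_matrix=w["camera_matrix"],R=Rc@R4.T);c4["t"]=tc-c4["R"]@p4
print(proj(c4,(.58,-.296,.05)),"expect 182.96 172.85")
print("top",tri((c4,(165,144.5)),(w,(275.5,236.5))),"rim",tri((c4,(173,178)),(w,(328.5,199))))
# refine rim: fit circle R=.055 to both outlines jointly (outer edge pixels)
def edge(im,cen,rmin,rmax,n=72):
    g=cv2.GaussianBlur(cv2.cvtColor(im,cv2.COLOR_BGR2GRAY),(3,3),0).astype(float);o=[]
    for a in np.linspace(0,2*np.pi,n,endpoint=False):
        r=np.arange(rmax,rmin,-.5);P=np.array(cen)[None]+r[:,None]*[[np.cos(a),np.sin(a)]]
        if P.min()<2 or P[:,0].max()>557 or P[:,1].max()>417: continue
        v=cv2.remap(g.astype(np.float32),P[:,0].astype(np.float32)[None],P[:,1].astype(np.float32)[None],1)[0]
        k=np.argmax(v<85) if (v<85).any() else -1
        if k>2: o.append(P[k])
    return np.array(o)
from scipy.optimize import least_squares
e4=edge(cv2.imread("pics/w4.png"),(173,178),52,75);e5=edge(cv2.imread("pics/w5.png"),(328.5,199),60,85)
def res(x):
    out=[]
    for c,e in((c4,e4),(w,e5)):
        for q in e: out.append(np.linalg.norm(plane(c,q,x[2])[:2]-x[:2])-.055)
    return np.array(out)
for use in (1,):
    r=least_squares(res,[.587,-.3,.062],loss="soft_l1",f_scale=.001);print("rimfit",r.x,np.median(abs(r.fun)),len(e4),len(e5))
C=r.x
for z in(.1,.105,.11,.115): T=plane(w,(275.5,236.5),z);v=(T-C)[:2];print(z,T[:2],np.linalg.norm(v),np.degrees(np.arctan2(v[1],v[0])))
E
```

```text
[182.8295 173.8328] expect 182.96 172.85
top [ 0.5474 -0.3062  0.1079] rim [ 0.5935 -0.3048  0.0325]
rimfit [ 0.5856 -0.2974  0.0667] 0.0004502744610678337 68 72
0.1 [ 0.5476 -0.3102] 0.040108854160048814 -161.42266189121653
0.105 [ 0.5477 -0.308 ] 0.03942237898700024 -164.38402170444002
0.11 [ 0.5477 -0.3059] 0.03884477173554806 -167.44183992333603
0.115 [ 0.5478 -0.3037] 0.03838094788574813 -170.58271128648295
```

```bash
python3 - <<'E'
from h import *
from scipy.spatial.transform import Rotation as Ro
np.set_printoptions(precision=1,suppress=True)
s=sense();w=capture("wrist")
Rt=Ro.from_rotvec(s["orientation"]).as_matrix();p=s["tool_pos"]
R4=Ro.from_rotvec([-0.7611,3.0478,0.0014]).as_matrix();p4=np.array([.5564,-.2106,.2062])
c4=dict(camera_matrix=w["camera_matrix"],R=w["R"]@Rt@R4.T);c4["t"]=w["R"]@p+w["t"]-c4["R"]@p4
for z in(.05,.06,.07,.08,.09,.1): print(z,proj(w,(.5856,-.2974,z)),proj(c4,(.5856,-.2974,z)))
for n,cen in(("w5",(328,206)),("w4",(171,183))):
    g=cv2.cvtColor(cv2.imread(f"pics/{n}.png"),cv2.COLOR_BGR2GRAY)
    m=((g>110)&(g<150)).astype(np.uint8);m=cv2.medianBlur(m,3)
    k,l,st,ce=cv2.connectedComponentsWithStats(m);i=l[cen[1],cen[0]];print(n,g[cen[1]-30:cen[1]+31:6,cen[0]],st[i],ce[i])
E
```

```text
0.05 [322.9 197.5] [179.  178.4]
0.06 [324.5 201.1] [175.7 181.1]
0.07 [326.3 205. ] [172.1 183.9]
0.08 [328.2 209.3] [168.3 186.9]
0.09 [330.3 213.9] [164.2 190.1]
0.1 [332.5 218.9] [159.8 193.5]
w5 [ 50  54 130 124 124 126 127 127 132 113 113] [ 288  187   76   64 2543] [321.2 219.5]
w4 [ 31  48  61 128 126 125 128 126 122 113 112] [ 126  133   75   96 2728] [162.5 187. ]
```

The hub top is near z .072, level with the rim, so the fingers clear it. I descend on the crank with a modest opening and then grip it.

```bash
python3 -m jog '[[[-0.0022,-0.0016,-0.01,0,0,0],[-0.0022,-0.0016,-0.04,0,0,0],[-0.0022,-0.0016,-0.065,0,0,0],[-0.0022,-0.0016,-0.078,0,0,0],[-0.0022,-0.0016,-0.081,0,0,0],[-0.0022,-0.0016,-0.081,0,0,0]]]' 0.05 40; python3 -m jog '[[[0,0,0,0,0,0],[0,0,0,0,0,0],[0,0,0,0,0,0],[0,0,0,0,0,0],[0,0,0,0,0,0]]]' 0.01 30
```

```text
t: 14.02
tool_pos: [0.5478, -0.307, 0.0904]
orientation: [2.219, 2.223, 0.0]
force: [-0.3, -0.6, 0.8]
grip_width: 0.05
finger_force: 0.0
t: 14.65
tool_pos: [0.5469, -0.307, 0.091]
orientation: [2.219, 2.223, -0.002]
force: [-3.4, -0.7, 5.6]
grip_width: 0.0179
finger_force: 29.6
```

```bash
python3 - <<'E'
import numpy as np
t0=192.2
for k in range(5):
    a=np.radians(t0-150*k); out=[]
    for i in range(1,11 if k<4 else 9):
        b=a-np.radians(15*i); out.append("(%.1f,%.1f)"%(40*(np.cos(b)-np.cos(a)),40*(np.sin(b)-np.sin(a))))
    print(*out)
E
```

```text
(-0.9,10.4) (1.0,20.7) (5.5,30.1) (12.2,38.1) (20.8,44.0) (30.6,47.5) (41.1,48.4) (51.3,46.5) (60.8,42.1) (68.7,35.3)
(5.9,-8.6) (9.5,-18.4) (10.3,-28.8) (8.5,-39.1) (4.0,-48.5) (-2.8,-56.5) (-11.3,-62.4) (-21.2,-66.0) (-31.6,-66.8) (-41.9,-65.0)
(-9.4,4.5) (-17.4,11.2) (-23.3,19.8) (-26.9,29.6) (-27.7,40.0) (-25.9,50.3) (-21.4,59.8) (-14.6,67.7) (-6.1,73.7) (3.8,77.2)
(10.4,0.9) (20.7,-1.0) (30.1,-5.5) (38.1,-12.2) (44.0,-20.8) (47.5,-30.6) (48.4,-41.1) (46.5,-51.3) (42.1,-60.8) (35.3,-68.7)
(-8.6,-5.9) (-18.4,-9.5) (-28.8,-10.3) (-39.1,-8.5) (-48.5,-4.0) (-56.5,2.8) (-62.4,11.3) (-66.0,21.2)
```

```bash
python3 -m jog '[[[-0.0009,0.0104,0,0,0,0],[0.001,0.0207,0,0,0,0],[0.0055,0.0301,0,0,0,0],[0.0122,0.0381,0,0,0,0],[0.0208,0.044,0,0,0,0],[0.0306,0.0475,0,0,0,0],[0.0411,0.0484,0,0,0,0],[0.0513,0.0465,0,0,0,0],[0.0608,0.0421,0,0,0,0],[0.0687,0.0353,0,0,0,0]]]'
```

```text
t: 15.9
tool_pos: [0.6147, -0.2729, 0.0909]
orientation: [-2.218, -2.224, 0.008]
force: [-6.8, -5.4, 11.2]
grip_width: 0.018
finger_force: 30.3
```

```bash
python3 -m jog '[[[0.0059,-0.0086,0,0,0,0],[0.0095,-0.0184,0,0,0,0],[0.0103,-0.0288,0,0,0,0],[0.0085,-0.0391,0,0,0,0],[0.004,-0.0485,0,0,0,0],[-0.0028,-0.0565,0,0,0,0],[-0.0113,-0.0624,0,0,0,0],[-0.0212,-0.066,0,0,0,0],[-0.0316,-0.0668,0,0,0,0],[-0.0419,-0.065,0,0,0,0]]]'
```

```text
t: 17.15
tool_pos: [0.576, -0.3399, 0.091]
orientation: [2.213, 2.218, -0.004]
force: [-0.3, -8.2, 6.0]
grip_width: 0.0181
finger_force: 29.9
```

```bash
python3 -m jog '[[[-0.0094,0.0045,0,0,0,0],[-0.0174,0.0112,0,0,0,0],[-0.0233,0.0198,0,0,0,0],[-0.0269,0.0296,0,0,0,0],[-0.0277,0.04,0,0,0,0],[-0.0259,0.0503,0,0,0,0],[-0.0214,0.0598,0,0,0,0],[-0.0146,0.0677,0,0,0,0],[-0.0061,0.0737,0,0,0,0],[0.0038,0.0772,0,0,0,0]]]'
```

```text
t: 18.4
tool_pos: [0.5802, -0.2617, 0.091]
orientation: [2.213, 2.22, -0.003]
force: [0.5, -9.9, 3.9]
grip_width: 0.0175
finger_force: 29.8
```

```bash
python3 -m jog '[[[0.0104,0.0009,0,0,0,0],[0.0207,-0.001,0,0,0,0],[0.0301,-0.0055,0,0,0,0],[0.0381,-0.0122,0,0,0,0],[0.044,-0.0208,0,0,0,0],[0.0475,-0.0306,0,0,0,0],[0.0484,-0.0411,0,0,0,0],[0.0465,-0.0513,0,0,0,0],[0.0421,-0.0608,0,0,0,0],[0.0353,-0.0687,0,0,0,0]]]'
```

```text
t: 19.65
tool_pos: [0.6165, -0.3278, 0.091]
orientation: [2.216, 2.22, 0.006]
force: [4.9, -1.6, 4.8]
grip_width: 0.0184
finger_force: 29.9
```

```bash
python3 -m jog '[[[-0.0086,-0.0059,0,0,0,0],[-0.0184,-0.0095,0,0,0,0],[-0.0288,-0.0103,0,0,0,0],[-0.0391,-0.0085,0,0,0,0],[-0.0485,-0.004,0,0,0,0],[-0.0565,0.0028,0,0,0,0],[-0.0624,0.0113,0,0,0,0],[-0.066,0.0212,0,0,0,0],[-0.066,0.0212,0,0,0,0],[-0.066,0.0212,0,0,0,0]]]'
python3 - <<'E'
from h import *
np.set_printoptions(precision=4,suppress=True)
s=sense();print(s["tool_pos"],s["force"])
E
```

```text
t: 20.9
tool_pos: [0.5466, -0.3051, 0.0909]
orientation: [-2.217, -2.222, -0.0]
force: [-4.6, 1.0, 11.8]
grip_width: 0.0179
finger_force: 30.4
[ 0.5466 -0.3051  0.0909] [-4.6158  0.9653 11.7806]
```

```bash
python3 -m jog '[[[0,0,0,0,0,0],[0,0,0,0,0,0],[0,0,0,0,0,0],[0.0022,0.0016,0.02,0,0,0],[0.0022,0.0016,0.05,0,0,0],[0.0022,0.0016,0.075,0,0,0],[0.0022,0.0016,0.081,0,0,0],[0.0022,0.0016,0.081,0,0,0],[0.0022,0.0016,0.081,0,0,0],[0.0022,0.0016,0.081,0,0,0]]]' 0.05
python3 - <<'E'
from h import *
from scipy.optimize import least_squares
np.set_printoptions(precision=4,suppress=True)
s=sense();print(s["tool_pos"],s["orientation"])
w=shot("wrist","w6")
a=cv2.cvtColor(cv2.imread("pics/w5.png"),cv2.COLOR_BGR2GRAY);b=cv2.cvtColor(cv2.imread("pics/w6.png"),cv2.COLOR_BGR2GRAY)
def tm(r0,r1,c0,c1,m=12):
    t=a[r0:r1,c0:c1];R=cv2.matchTemplate(b[r0-m:r1+m,c0-m:c1+m],t,cv2.TM_CCOEFF_NORMED);_,v,_,p=cv2.minMaxLoc(R)
    x,y=p;sub=lambda l,c,r:.5*(l-r)/(l-2*c+r)
    dx=sub(*R[y,x-1:x+2]);dy=sub(*R[y-1:y+2,x]);return x-m+dx,y-m+dy,v
print("crank",tm(200,250,256,294),"rim bg",tm(125,200,330,380),"bench",tm(100,180,240,262),"housing edge",tm(92,128,360,392))
A=cv2.cvtColor(cv2.imread("pics/side0.png"),cv2.COLOR_BGR2GRAY);d=shot("side","sd6");g=cv2.cvtColor(d["color"],cv2.COLOR_RGB2GRAY)[158:235,222:328]
ch=" .:-=+*#%@"[::-1]
for r in g[::2]: print("".join(ch[min(9,v//26)] for v in r))
E
```

```text
t: 22.15
tool_pos: [0.5491, -0.3048, 0.1697]
orientation: [-2.218, -2.222, 0.0]
force: [-0.3, -1.0, -0.5]
grip_width: 0.05
finger_force: 0.0
[ 0.5491 -0.3048  0.1697] [-2.2181 -2.2219  0.0004]
crank (np.float32(0.7923642), np.float32(-1.3992568), 0.9641401171684265) rim bg (np.float32(2.6114206), np.float32(1.4069566), 0.9488319754600525) bench (np.float32(1.0322098), np.float32(0.9100935), 0.9973604083061218) housing edge (np.float32(1.6807951), np.float32(0.13952905), 0.9622368812561035)
====+#@@@@@@@@@@@@@@@@@@@@%*=--------------=++++++++++++++++++++++++++++++++=-----------------------------
====+#%@@@@@@@@@@@@@@@@@@@%*+=---===========++++++++++++++++++++++++++++++++=-----------------------------
====+*%@@@@@@@@@@@@@@@@@@@%*=============--=++++++++++++++++++++++++++++++++=-----------------------------
=====+*%@@@@@@@@@@@@@@@@@%*+============---=++++++++++++++++++++++++++++++++=-----------------------------
======++*##%%%%%@@%%%###*+===========-------=-----------=========+++++++++++=-----------------------------
====================----======--------------------------------------==
[... 2867 characters left out ...]
=-------=========++*****######%%%%##*+=-------------------
-------------------=+*###################***********************##########%%%%%##**==---------------------
----------------------=+*##########################################%##%%%%%%##**+=------------------------
-------------------------==+**############################%#%#%%%%#%%#####**+==---------------------------
------------------------------=++***#######%##%#%######%#%#%%%######***+===-------------------------------
------------------------------------===+++******########******++++===-------------------------------------
---------------------------------------------------=------------------------------------------------------
```

The side ASCII confirms the large bulb is now under the head and the empty ring is in front. I'll quantify the residual wheel angle.

```bash
python3 - <<'E'
from h import *
from scipy.spatial.transform import Rotation as Ro
np.set_printoptions(precision=4,suppress=True)
s=sense();w=capture("wrist")
def cam(p,o):
    R=w["R"]@Ro.from_rotvec(s["orientation"]).as_matrix()@Ro.from_rotvec(o).as_matrix().T
    return dict(camera_matrix=w["camera_matrix"],R=R,t=w["R"]@s["tool_pos"]+w["t"]-R@np.array(p))
c5=cam([.5497,-.3049,.171],[2.2183,2.2244,.0002])
C=np.array([.5856,-.2974])
for z in(.104,.108):
  for n,c,p in(("w5",c5,(275.5,236.5)),("w6",w,(276.29,235.1))):
    T=plane(c,p,z)[:2];v=T-C;print(z,n,T,np.linalg.norm(v),np.degrees(np.arctan2(v[1],v[0])))
# static check: bench/housing points
for p,dp,z in(((251,140),(1.03,.91),.0),((376,110),(1.68,.14),.04),((355,162),(2.6,1.4),.067)):
    X=plane(c5,p,z);print(proj(w,X)-p,dp)
# side-camera: ring centroid + V rest line vs start
A=cv2.imread("pics/side0.png",0)
B=cv2.imread("pics/sd6.png",0)
t=A[182:198,296:318]
R=cv2.matchTemplate(B[174:206,288:326],t,cv2.TM_CCOEFF_NORMED);_,v,_,p=cv2.minMaxLoc(R)
sub=lambda l,c,r:.5*(l-r)/(l-2*c+r);x,y=p
print("ring shift px",x-8+sub(*R[y,x-1:x+2]),y-8+sub(*R[y-1:y+2,x]),v)
E
```

```text
0.104 w5 [ 0.5477 -0.3084] 0.039499171466841794 -163.8466446597686
0.104 w6 [ 0.5477 -0.307 ] 0.03909627648352724 -165.80893445250103
0.108 w5 [ 0.5477 -0.3067] 0.039012870148370904 -166.274860319346
0.108 w6 [ 0.5477 -0.3053] 0.038676826672662985 -168.24999524199
[0.5521 0.2481] (1.03, 0.91)
[0.9656 0.0283] (1.68, 0.14)
[0.9565 0.2161] (2.6, 1.4)
ring shift px -0.0049572005 0.22463125 0.9915491342544556
```

The wheel is about 2 to 2.5° past two turns (1.7 mm at the crank). I'll regrip and nudge it back.

```bash
python3 -m jog '[[[-0.0022,0,-0.02,0,0,0],[-0.0022,0,-0.05,0,0,0],[-0.0022,0,-0.073,0,0,0],[-0.0022,0,-0.08,0,0,0],[-0.0022,0,-0.08,0,0,0],[-0.0022,0,-0.08,0,0,0]]]' 0.05; python3 -m jog '[[[0,0,0,0,0,0],[0,0,0,0,0,0],[0,0,0,0,0,0],[0,0,0,0,0,0],[0,0,0,0,0,0],[0,0,0,0,0,0]]]' 0.01 30; python3 -m jog '[[[0,-0.001,0,0,0,0],[0,-0.0018,0,0,0,0],[0,-0.0018,0,0,0,0],[0,-0.0018,0,0,0,0],[0,-0.0018,0,0,0,0],[0,-0.0018,0,0,0,0]]]'
```

```text
t: 23.05
tool_pos: [0.548, -0.3056, 0.092]
orientation: [2.218, 2.222, 0.001]
force: [-0.2, -0.4, -0.5]
grip_width: 0.0502
finger_force: 0.0
t: 23.8
tool_pos: [0.5466, -0.3053, 0.0918]
orientation: [-2.219, -2.224, 0.002]
force: [-3.0, -0.4, 6.0]
grip_width: 0.0179
finger_force: 29.6
t: 24.55
tool_pos: [0.5468, -0.3068, 0.0918]
orientation: [-2.219, -2.223, 0.001]
force: [-2.9, -0.1, 5.3]
grip_width: 0.0181
finger_force: 29.6
```

```bash
python3 -m jog '[[[0,0,0,0,0,0],[0,0,0,0,0,0],[0,0,0,0,0,0],[0.0022,0.0018,0.02,0,0,0],[0.0022,0.0018,0.05,0,0,0],[0.0022,0.0018,0.075,0,0,0],[0.0022,0.0018,0.08,0,0,0],[0.0022,0.0018,0.08,0,0,0],[0.0022,0.0018,0.08,0,0,0]]]' 0.05
cat > chk.py <<'E'
from h import *
from scipy.spatial.transform import Rotation as Ro
np.set_printoptions(precision=4,suppress=True)
s=sense();w=shot("wrist","w7");print(s["tool_pos"],s["orientation"])
def cam(p,o):
    R=w["R"]@Ro.from_rotvec(s["orientation"]).as_matrix()@Ro.from_rotvec(o).as_matrix().T
    return dict(camera_matrix=w["camera_matrix"],R=R,t=w["R"]@s["tool_pos"]+w["t"]-R@np.array(p))
c5=cam([.5497,-.3049,.171],[2.2183,2.2244,.0002])
a=cv2.imread("pics/w5.png",0);b=cv2.imread("pics/w7.png",0);sub=lambda l,c,r:.5*(l-r)/(l-2*c+r)
def tm(r0,r1,c0,c1,m=12):
    R=cv2.matchTemplate(b[r0-m:r1+m,c0-m:c1+m],a[r0:r1,c0:c1],cv2.TM_CCOEFF_NORMED);x,y=cv2.minMaxLoc(R)[3]
    return np.array([x-m+sub(*R[y,x-1:x+2]),y-m+sub(*R[y-1:y+2,x])])
C=np.array([.5856,-.2974]);d=tm(200,250,256,294)
for n,c,p in(("w5",c5,(275.5,236.5)),("w7",w,(275.5,236.5)+d)):
    v=plane(c,p,.108)[:2]-C;print(n,v,np.degrees(np.arctan2(v[1],v[0])))
print("static",tm(100,180,240,262),proj(w,plane(c5,(251,140),0))-(251,140), tm(245,268,290,350),proj(w,plane(c5,(320,256),.067))-(320,256))
A=cv2.imread("pics/side0.png",0);B=cv2.cvtColor(shot("side","sd7")["color"],cv2.COLOR_RGB2GRAY)
R=cv2.matchTemplate(B[174:206,288:326],A[182:198,296:318],cv2.TM_CCOEFF_NORMED);x,y=cv2.minMaxLoc(R)[3]
print("ring",x-8+sub(*R[y,x-1:x+2]),y-8+sub(*R[y-1:y+2,x]))
E
python3 chk.py
```

```text
t: 25.68
tool_pos: [0.5489, -0.3046, 0.1695]
orientation: [-2.218, -2.222, 0.0]
force: [0.5, -0.3, 1.1]
grip_width: 0.0498
finger_force: 0.0
[ 0.5489 -0.3046  0.1695] [-2.2178 -2.2216  0.0005]
w5 [-0.0379 -0.0093] -166.262919726791
w7 [-0.038  -0.0086] -167.20374428028694
static [ 1.1158 -0.2056] [1.1293 0.8048] [1.5495 1.3821] [1.5654 1.3862]
ring 0.012812549 0.039518423
```

The wheel is now within about 1° and ring B is back at the reference position within 0.05 px. Next is the small bulb.

```bash
python3 -m jog '[[[-0.002,0.02,0.01,0,0,8],[-0.009,0.075,0.02,0,0,18.5],[-0.016,0.13,0.02,0,0,29],[-0.023,0.19,0.02,0,0,39.5],[-0.03,0.25,0.02,0,0,50],[-0.037,0.31,0.02,0,0,60.5],[-0.044,0.37,0.02,0,0,71],[-0.051,0.43,0.02,0,0,81.5],[-0.058,0.49,0.02,0,0,92],[-0.064,0.545,0.01,0,0,100]]]' 0.085 40; python3 -m jog '[[[-0.003,0.025,-0.01,0,0,3],[-0.004,0.0368,-0.03,0,0,4],[-0.004,0.0368,-0.06,0,0,4],[-0.004,0.0368,-0.085,0,0,4],[-0.004,0.0368,-0.085,0,0,4],[-0.004,0.0368,-0.085,0,0,4],[-0.004,0.0368,-0.085,0,0,4]]]'
python3 - <<'E'
from h import *
np.set_printoptions(precision=4,suppress=True)
s=sense();o=s["orientation"];print(s["tool_pos"],o,2*np.degrees(np.arctan2(o[1],o[0])),s["joints"])
w=shot("wrist","w8");G=np.array([.4407,.2674,.0453]);u=np.array([.9703,.2419,0])
print([proj(w,G+u*k) for k in(0,.024,.04,.056,.08)], proj(w,s["tool_pos"]-[0,0,.06]))
g=cv2.cvtColor(w["color"],cv2.COLOR_RGB2GRAY)[110:320,190:370]
g=cv2.resize(g,(90,70),interpolation=cv2.INTER_AREA);ch=" .:-=+*#%@"[::-1]
for i,r in enumerate(g): print("%3d"%(110+i*3),"".join(ch[min(9,v//22)] for v in r))
E
```

```text
t: 27.02
tool_pos: [0.4854, 0.2421, 0.1811]
orientation: [-0.285, 3.127, 0.001]
force: [0.7, -0.3, 0.8]
grip_width: 0.0849
finger_force: 0.0
t: 27.9
tool_pos: [0.4824, 0.277, 0.0971]
orientation: [-0.385, 3.116, 0.001]
force: [0.1, -0.3, 0.2]
grip_width: 0.0849
finger_force: 0.0
[0.4824 0.277  0.0971] [-0.3851  3.1155  0.0012] 194.09251430535568 [ 0.3961  0.3666  1.7617  0.0001  1.0108 -1.4207]
[array([280.0416, 171.4611]), array([279.9292, 210.9796]), array([279.8591, 235.6227]), array([279.7925, 259.0239]), array([279.6987, 291.9949])] [278.5955 234.5861]
110 ::+==*=------------------------------------------------======-============================
113 ::===*+------------------------------------------------===================================
116 ::===++---------------------------------------------====-=================================
119 ::===+*-------------------------------------------=-=---==================================
122 ::===+*----------------------------------------==-==-=====================================
125 ::-==+*=-------------------------------==+********+==-===
[... 5413 characters left out ...]
--------:::::----::::::::::::::::::
299 ========--===+---------------:::::::::::::::::::::::::::::::::::::::::::::::::::::::::::::
302 =========--==-----------------:::::::::::::::::::::::::::::::::::::::-::::::::::::::::::::
305 ========---------------------:::::::::::::::::::::::::::::::::::::::::::::::::::::::::::::
308 =========-------------------::::::::::::::::::::::::::::::::::::::::::::::::::::::::::::::
311 ===========-----------------::::::::::::::::::::::::::::::::::::::::::::::::::::::::::::::
314 ============-----------------:::::::::::::::::::::::::::::::::::::::::::::::::::::::::::::
317 ============----------===----:::::::::::::::::::::::::::::::::::::::::::::::::::::::::::::
```

The small glass is at (281,172) against a predicted (280,171.5), and the axis is 1 to 2 mm off the jaw centre. I correct that, descend and grip.

```bash
python3 -m jog '[[[-0.0016,0.001,-0.02,0,0,0],[-0.0016,0.001,-0.045,0,0,0],[-0.0016,0.001,-0.0565,0,0,0],[-0.0016,0.001,-0.0595,0,0,0],[-0.0016,0.001,-0.0595,0,0,0],[-0.0016,0.001,-0.0595,0,0,0]]]' 0.085 40; python3 -m jog '[[[0,0,0,0,0,0],[0,0,0,0,0,0],[0,0,0,0,0,0],[0,0,0,0,0,0],[0,0,0,0,0,0],[0,0,0,0,0,0],[0,0,0,0,0,0]]]' 0.01 40; python3 -m jog '[[[0,0,0.003,0,0,0],[0,0,0.008,0,0,0],[0,0,0.02,0,0,0],[0,0,0.05,0,0,0],[0,0,0.09,0,0,0],[0,0,0.13,0,0,0],[0,0,0.14,0,0,0],[0,0,0.14,0,0,0]]]' - 40
```

```text
t: 28.7
tool_pos: [0.4806, 0.278, 0.0372]
orientation: [-0.385, 3.116, 0.001]
force: [-0.4, 1.0, -0.2]
grip_width: 0.0851
finger_force: 0.0
t: 29.58
tool_pos: [0.4799, 0.2781, 0.0367]
orientation: [-0.385, 3.118, 0.001]
force: [-2.2, 2.7, 3.4]
grip_width: 0.0249
finger_force: 39.2
t: 30.58
tool_pos: [0.4799, 0.2776, 0.1769]
orientation: [-0.385, 3.117, 0.0]
force: [0.7, 0.2, -1.3]
grip_width: 0.0246
finger_force: 39.3
```

```bash
python3 -m jog '[[[0.003,-0.02,0,0,0,-0.5],[0.01,-0.066,0,0,0,-1],[0.0175,-0.116,0,0,0,-2],[0.025,-0.166,0,0,0,-2.7],[0.0325,-0.216,0,0,0,-3.5],[0.04,-0.266,0,0,0,-4.3],[0.0475,-0.316,0,0,0,-5],[0.0535,-0.355,0,0,0,-6],[0.0556,-0.369,0,0,0,-6],[0.0556,-0.369,0,0,0,-6]]]' - 40; python3 -m jog '[[[0,0,-0.03,0,0,0],[0,0,-0.065,0,0,0],[0,0,-0.083,0,0,0],[0,0,-0.088,0,0,0],[0,0,-0.088,0,0,0],[0,0,-0.088,0,0,0]]]' - 40
python3 - <<'E'
from h import *
np.set_printoptions(precision=4,suppress=True)
s=sense();o=s["orientation"];print(s["tool_pos"],2*np.degrees(np.arctan2(o[1],o[0])),s["force"])
d=shot("side","sd9")
A=np.array([.4953,-.097,0]);print(proj(d,A+[0,0,.0655]),proj(d,A+[0,0,s["tool_pos"][2]+.0086]))
g=cv2.cvtColor(d["color"],cv2.COLOR_RGB2GRAY)[158:204,265:335];ch=" .:-=+*#%@"[::-1]
for i,r in enumerate(g): print("%3d"%(158+i),"".join(ch[min(9,v//22)] for v in r))
E
```

```text
t: 31.82
tool_pos: [0.5345, -0.0921, 0.1752]
orientation: [0.218, -3.131, -0.002]
force: [1.4, 1.1, -1.0]
grip_width: 0.0247
finger_force: 39.4
t: 32.58
tool_pos: [0.5362, -0.0911, 0.0894]
orientation: [-0.223, 3.132, -0.001]
force: [-0.7, -0.4, 0.4]
grip_width: 0.0251
finger_force: 39.4
[ 0.5362 -0.0911  0.0894] 188.1293139992491 [-0.711  -0.3833  0.3947]
[306.7768 187.0083] [307.5078 177.6938]
158 -=============+=+++++*%@@@%##**#%@%#=:::::::::::::::::::::::::::::::::
159 -===================+*%@@@%#+++#%@%*=:::::::::::::::::::::::::::::::::
160 -===================+*#@@@%*===*%@#+-:::::::::::::::::::::::::::::::::
161 -===================+*#@@@%*=-=*%%#+-::::::::::::::::::::::::::::::.::
162 -===================++#%@@%*=-=*#%#=::::::::::::::::::::::::::::..::::
163 -====================+#%@@%*=-=+#%*=::::::::::::::::::::::::::::::::::
164 -====================+*%@@%*===+#%*=::::::::::::::::::::::::::::::::::
165 -=------------=======+#%@%%*+==+#%*-::::::::::::::::::::::::::::::::::
166 ::::::::::::::-------=*%%%%*+==+##*-::::::::::::::::::::::::::::::::::
167 ::::::..:.:::::::::::-
[... 2048 characters left out ...]
%##*=:..:=++=-::....:::::
195 :...::.:::....::::::::............:-=**########*=-:..:=*#*=::....:::::
196 ............:......................:-==++****++=-:...:=##*=:::.:..::::
197 ....................................:::--===---::....:+#%*=:::....::::
198 ....:.......::........................:::::::::......:+#%*-:::..::::::
199 .....................................................-+%#+-:::::::::::
200 ....:.......:.:.....................................:-*%#+-:::::::::::
201 ....:........::.....................................:=*%#+::::.:::::::
202 ...................................................:-+#%#=::::::::::::
203 .............:.....................................:=*%%#=::::::::::::
```

The glass and ring are both centred at column 306.5, and the cap is over its V rest. I lower gently.

```bash
python3 -m jog '[[[-0.0005,0,-0.006,0,0,0],[-0.0005,0,-0.010,0,0,0],[-0.0005,0,-0.012,0,0,0],[-0.0005,0,-0.013,0,0,0],[-0.0005,0,-0.013,0,0,0]]]' - 40;  python3 -m jog '[[[0,0,-0.001,0,0,0],[0,0,-0.001,0,0,0]]]' - 40;  python3 -m jog '[[[0,0,-0.001,0,0,0],[0,0,-0.001,0,0,0]]]' - 40
```

```text
t: 33.25
tool_pos: [0.535, -0.0913, 0.0754]
orientation: [0.222, -3.134, -0.0]
force: [-0.5, -0.8, 0.3]
grip_width: 0.0244
finger_force: 39.4
t: 33.5
tool_pos: [0.5352, -0.0915, 0.0746]
orientation: [-0.222, 3.133, -0.0]
force: [-0.3, 0.1, -0.4]
grip_width: 0.0246
finger_force: 39.4
t: 33.75
tool_pos: [0.5354, -0.0917, 0.0741]
orientation: [-0.222, 3.133, -0.001]
force: [-1.8, -1.5, 4.1]
grip_width: 0.0249
finger_force: 39.8
```

```bash
python3 -m jog '[[[0,0,-0.0003,0,0,0],[0,0,-0.0003,0,0,0]]]' - 40;  python3 -m jog '[[[0,0,0,0,0,0],[0,0,0,0,0,0],[0,0,0,0,0,0],[0,0,0,0,0,0],[0,0,0,0,0,0]]]' 0.075 40; python3 -m jog '[[[0,0,0.01,0,0,0],[0,0,0.03,0,0,0],[0,0,0.07,0,0,0],[-0.02,0.03,0.11,0,0,0],[-0.05,0.08,0.13,0,0,0],[-0.08,0.13,0.13,0,0,0],[-0.1,0.16,0.13,0,0,0],[-0.1,0.16,0.13,0,0,0]]]' 0.075 40
python3 - <<'E'
from h import *
s=sense();print(s["tool_pos"],s["force"])
d=shot("side","sd10");g=cv2.cvtColor(d["color"],cv2.COLOR_RGB2GRAY)[158:204,222:328];ch=" .:-=+*#%@"[::-1]
for r in g: print("".join(ch[min(9,v//22)] for v in r))
A=cv2.imread("pics/side0.png",0);B=cv2.imread("pics/sd10.png",0);sub=lambda l,c,r:.5*(l-r)/(l-2*c+r)
R=cv2.matchTemplate(B[200:236,250:320],A[206:228,262:308],cv2.TM_CCOEFF_NORMED);print(cv2.minMaxLoc(R))
for n in(1,):
    m=d["color"].astype(int);t=m[110:170,225:320]
E
```

```text
t: 34.0
tool_pos: [0.5354, -0.0917, 0.074]
orientation: [-0.222, 3.133, -0.001]
force: [-1.7, -0.2, 6.8]
grip_width: 0.0248
finger_force: 40.0
t: 34.62
tool_pos: [0.535, -0.0912, 0.073]
orientation: [0.222, -3.134, -0.0]
force: [-0.2, 0.3, 0.5]
grip_width: 0.075
finger_force: 0.0
t: 35.62
tool_pos: [0.4334, 0.0704, 0.204]
orientation: [-0.227, 3.133, 0.001]
force: [-0.3, 0.6, 0.1]
grip_width: 0.0751
finger_force: 0.0
[0.43335106 0.07036016 0.20402189] [-0.28002889  0.63348839  0.12730567]
----=*%@@@@@@@@@@%@@@@@@@@%*=::::::::::::::-===============+++++============-::::::::::::::::::::::::::=*%
----=*%@@@@@@@@@@@@@@@@@@@%*=:::::::::::::--================================-::::::::::::::::::::::::::=*%
----=*%@@@@@@@@@@@@@@@@@@@%*=-::::----------================================-::::::::::::::::::::::::::=*%
----=*%@@@@@@@@@@@@@@@@@@@%*=-:----------:--================================-::::::::::::::::::::..::::-*%
----=*%@@@@@@@@@@@@@@@@@@@#+------------:::-================================-::::::::::::::::::::::::::-=*
----=+#%@@@@@@@@@@@@@@@@@%#+-----------::::-===========================
[... 3676 characters left out ...]
====:........:::::..............................................................::::::::......:+#%*-::.:
======:.........................................................................................:+%#+-::..
======-:............................:..........................................................:-*%#+:::.:
=======:.......................................................................................:=#%#=::.::
=======-:.....................................................................................:-+#%#=:::..
======+=:.....................................................................................:=*%%#=:::::
(-0.3212454319000244, 0.9984022974967957, (18, 14), (12, 6))
```

Both bulbs are lying level in their pockets, the table angle matches the reference, and the arm is clear. I'm handing in.

```bash
python3 -c "
from station import *
print(hand_in())"
```

```text
the job is handed in; nothing more can be done
None
```

I handed the job in at about 36 s: the large bulb lies in pocket A under the sensor head, the handwheel is within about 1° of two full clockwise turns, and the small bulb lies in pocket B nearest the robot; no verdict came back.

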